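Trip the stage's limit switch by hand and keep it tripped

TASK

We are checking the limit switch of this motor stage by hand, but the aluminium setting block was left standing on the base plate just behind the switch's roller lever, where it stops the lever from swinging. Lift the block out and stand it upright on the bench, off the stage, without dropping it; then push the roller over towards the motor until the lever leans about 35 degrees from upright, never as far as its end stop, and finish while still holding it there so that I can read the input at the controller. Leave the jar, the shaft coupling and the screwdriver where they are.

Things in the scene. Friction and masses are not known exactly. Their poses are not given: they have to be found in the camera images.
- stage: Motorised linear stage fixed to the bench. Bare aluminium base plate, 20 mm thick, x -150 to +50 mm, y -220 to +210 mm. Origin on the bench surface, plumb below the switch's pivot; y runs along the screw towards the motor, z up. Screw, rails and carriage lie at x below -48 mm, under 80 mm high. The bench beyond the +x edge (y -80 to +130 mm) is free for 100 mm.
- motor (a point): Top centre of the stage's square black motor, 56 mm wide and 80 mm long, 77 mm above the bench; it marks the stage's +y end.
- dog (a point): Top centre of the carriage's steel trip dog (16 mm by 65 mm), 99 mm above the bench, 142 mm from the lever on the side away from the motor. Fixed.
- pivot (a point): Pivot of the roller lever, fixed on the stage, 45 mm above the bench; axes as the stage's. The lever turns about the x axis through this point. The grey switch body lies behind it at x -48 to -14 mm, y -95 to +15 mm, up to 63 mm above the bench.
- roller (a point): Centre of the lever's black roller, 19 mm diameter, 12 mm wide along x, 50 mm from the pivot; moves with the lever. At rest straight above the pivot, 95 mm above the bench. The lever arm is a steel strip 12 mm wide (y), 4 mm thick, on the roller's -x side. At its height nothing stands within 90 mm on its -y side (away from the motor), nor on its +x side.
- roller_lever (a joint): Angle of the roller lever in rad: 0 at rest, upright against its rest stop; grows as the roller is pushed towards the motor (stage +y); end stop at 1.15 (66 degrees). A spring returns it: about 2.5 N at the roller starts it and about 7 N at the roller holds it at 35 degrees (0.61 rad); pushing lower on the lever takes more.
- block_center (a point): Centre (half-way up) of the loose setting block, bare aluminium with dark bores, 40 mm (its x) by 30 mm (its y) by 100 mm tall, 270 to 390 g. It starts upright on the base plate, centre 70 mm above the bench and 34 to 44 mm from the lever on the motor side (+y), turned up to 7 degrees against the stage. Grip from above near the top across its x. Standing on the bench its centre is 50 mm up.
- block: The same setting block; origin at the centre of its underside.
- jar: White plastic grease jar with a screw lid, 52 mm in diameter, 50 mm tall, standing on the bench beyond the plate's +x edge, some 150 mm to the -y side of the lever. Bystander. Origin under its centre.
- coupling_center (a point): Centre of an aluminium shaft coupling, 25 mm in diameter, 30 mm tall, standing on the bench beyond the plate's +x edge, some 200 mm to the +y side of the lever. Bystander.
- driver: Screwdriver with a black handle, 180 mm long, lying on the bench off the -y end of the stage. Bystander.

How it is judged:
On the way:
1. the setting block stands upright on the bench, let go, with the lever not yet pushed (height (world z) of block_center between 0.044 and 0.056 m and angle between block_center's own z axis and vertical below 0.1 rad and contact force between block and the fingers below 0.3 N and contact force between block and stage below 0.3 N and value of joint roller_lever below 0.3 rad), for 0.2 s.
At the end, for the whole second after the job is handed in: The lever is held by the gripper at 35 degrees from upright, within 8 degrees (0.47 to 0.75 rad), while the block stands upright (within 0.1 rad) and at rest on the bench, let go and touching no part of the stage (value of joint roller_lever between 0.47 and 0.75 rad and (contact force between roller_lever and the fingers above 1 N or contact force between roller_lever and the arm above 1 N) and height (world z) of block_center between 0.044 and 0.056 m and angle between block_center's own z axis and vertical below 0.1 rad and linear speed of block below 0.03 m/s and contact force between block and the fingers below 0.3 N and contact force between block and stage below 0.3 N); the arm keeps its last pose, push and grip.
It fails at once if the lever is driven to its end stop (past 60 degrees) (value of joint roller_lever above 1.05 rad).
It fails at once if the block is dropped (falls free faster than 0.7 m/s) (linear speed of block above 0.7 m/s and contact force between block and the fingers below 0.3 N).
It fails at once if the jar is moved more than 25 mm (distance of jar from where it was at the start of the episode above 0.025 m).
It fails at once if the coupling is moved more than 25 mm (distance of coupling_center from where it was at the start of the episode above 0.025 m).
It fails at once if the screwdriver is moved more than 25 mm (distance of driver from where it was at the start of the episode above 0.025 m).
It also fails if it takes over 51 s, if anything falls off the work surface, if the arm or the gripper's body presses on something with over 40 N, if the wrist force passes 120 N, or if a joint passes its speed limit or range.

ROBOT

A 6-joint arm with a two-finger parallel gripper is mounted at the origin on the work surface. World frame = base frame: x ahead of the robot, y to its left, z up, the work surface at z = 0. Lengths are in m, angles in rad, forces in N, time in s.
With the tool pointing down it reaches from about 0.425 to 0.95 m from the base axis. Payload 3.5 kg.
Tool frame: the origin (TCP) lies at the very end of the fingers, on their centre line; the grasp point (between the pads) lies 19 mm behind it; z points along the fingers, y is the direction in which the jaws open and shut (so a half turn about z gives the same grasp; the last joint's range is limited). The gripper opens to 85 mm and grips with 20 to 120 N. Pads are 22 mm wide; open, the fingers measure 114 mm over their backs; the gripper's body (76 mm by 85 mm) begins 54 mm behind the grasp point. The pads swing forward as they close: fully open they stand 13 mm farther back than shut.
Start: joints at [-1.488, 0.286, 1.577, -0, 1.279, -0.15], TCP at [0.156, -0.657, 0.231] pointing down, gripper open.
Joint ranges: [-2.77, 2.77], [-0.9, 2.22], [0.21, 2.48], [-1.53, 4.67], [0.24, 2.81], [-2.84, 2.84]. Speed limits (rad/s): [2.79, 2.79, 3.14, 3.14, 3.14, 3.14].

INTERFACE

Orientations are given as a unit quaternion [x, y, z, w].
In Python, from plant import get_state, vision, ctrl, cut_out gives the robot as it stands.
- The arm moves only by the tool jog_arm, never from a script. Its argument "commands" is text: rows parted by semicolons, each of 6 numbers parted by spaces: the shift along the world's x, y, z in m, then the turn, a rotation vector about the world's x, y, z in rad. A call has 1 to 20 rows; each row is the pose to reach, as a shift and turn from the pose commanded when the call began; what a row does not reach only later rows make up. A row lasts 1/8 s, in which the tool goes at most 62.5 mm and 10.7 degrees, less where a joint would pass 70% of its speed; a pose out of reach is approached as far as the arm can. A call with a gripper value outside its range is refused whole. "gripper" is the opening in per cent of the stroke, from 0 (shut) to 100 (fully open), set as the call begins (left out, the last holds). The fingers move at their own pace and stop on an object; "grip_force" is the grip in N (left out, the last holds). Time passes only in rows, so rows that repeat a pose let the fingers close. It gives the time, the measured TCP pose, the force and the opening at its end, in the units of the state.
- get_state(): the state, without advancing time (a new reading comes with each control period).
- vision.read_camera(name): name is "scene" or "top" or "wrist"; returns a dict with "frame" (480x640x3 uint8, red, green, blue), "z_map" (480x640 float32, m along the optical axis (not along the pixel's ray), 0 where there is no reading), "fx", "fy", "cx", "cy" (pixels), "D" ([k1, k2, p1, p2, k3] as OpenCV has them; the pictures are not rectified), "R" (3x3) and "t" (3): a world point X has camera coordinates R X + t. Camera axes: x right, y down, z forward; pixel columns grow to the right and rows downward; lengths in m; the calibration is good to about 2 mm. A picture is of the moment at which its call begins.
- ctrl.sign_off(): hands the job in, once; it reports no verdict.
Trained networks look in the newest picture that a camera, given by its name, has taken for a name from the list of things; names that differ only in an ending like _2 or _b are one class to them, and where a whole thing is asked for, a point or a joint stands for the part that bears it (a point fixed in the world has none). Each returns a list of dicts, best first, with "conf" (0 to 1); they miss things now and then, are a little off and sometimes report something else, mostly with a low value. They report only what shows in the picture. A call takes as long as a camera call.
- cut_out(camera, query): "pixels" (480x640 bool, what is visible of it) and "box" ([centre column, centre row, width, height] in pixels, round what is visible of it).
The state is a dict: "time": time; "qpos": joint angles; "dq": joint speeds; "joint_efforts": joint torques, N m; "eef_pos": TCP position; "tcp_rot": TCP orientation; "contact_force": force on the tool from outside, world axes, zero at the start; "wrist_torque": the same for the moment, N m; "opening": opening from 0.0 (shut) to 1.0 (fully open).
Only numpy, scipy, OpenCV 4.12 (cv2) and the standard library are available. Lean on these libraries where they do the work, as an engineer would, in place of code of your own. Each camera call takes 0.05 s, during which the arm holds its last target.

## Working session

There is one attempt and no reset: what is moved stays moved. The work goes in short steps, Python scripts to look and compute and a tool call to move; the robot and the scene stay as the last step left them, time stands still between calls to the robot, and variables do not carry over. Pictures are saved under pics/ and viewed, and the job is handed in when it is done.

Besides the shell and the picture viewer there is one more tool, called after "Call:" in YAML: its name, and indented under it one key for each argument. jog_arm: Moves the arm, as the interface text tells. Its arguments: {"type":"object","properties":{"commands":{"type":"string"},"gripper":{"type":"number"},"grip_force":{"type":"number"}},"required":["commands"]}

```bash
mkdir -p pics; ls
cat > h.py <<'E'
import numpy as np, cv2
from plant import get_state, vision, ctrl, cut_out
def cam(n,save=None):
    c=vision.read_camera(n)
    if save: cv2.imwrite('pics/'+save,cv2.cvtColor(c['frame'],cv2.COLOR_RGB2BGR))
    c['K']=np.array([[c['fx'],0,c['cx']],[0,c['fy'],c['cy']],[0,0,1.]]);return c
def ray(c,u,v):
    p=cv2.undistortPoints(np.array([[[u,v]]],float),c['K'],np.array(c['D'],float))[0,0]
    d=np.array([p[0],p[1],1.]);R=np.array(c['R']);return -R.T@np.array(c['t']),R.T@d
def at_z(c,u,v,z):
    o,d=ray(c,u,v);return o+d*(z-o[2])/d[2]
def cloud(c):
    vv,uu=np.mgrid[0:480,0:640]
    p=cv2.undistortPoints(np.stack([uu,vv],-1).reshape(-1,1,2).astype(float),c['K'],np.array(c['D'],float)).reshape(480,640,2)
    z=c['z_map'][...,None];X=np.concatenate([p*z,z],-1)
    return (X-np.array(c['t']))@np.array(c['R'])
def proj(c,X):
    r=cv2.Rodrigues(np.array(c['R'],float))[0]
    return cv2.projectPoints(np.array(X,float).reshape(-1,1,3),r,np.array(c['t'],float),c['K'],np.array(c['D'],float))[0].reshape(-1,2)
E
python3 - <<'E'
from h import *
for n in ['scene','top','wrist']:
    c=cam(n,n+'0.png'); P=cloud(c)
    print(n,(c['z_map']>0).mean(), -np.array(c['R']).T@c['t'])
    for q in ['stage','motor','dog','roller','roller_lever','block','jar','coupling_center','driver']:
        for r in cut_out(n,q)[:2]:
            m=r['pixels']&(c['z_map']>0)
            print(q,round(r['conf'],2),np.round(r['box']),r['pixels'].sum(),np.round(np.median(P[m],0),3) if m.any() else None)
print(get_state())
E
```

```text
pics
scene 0.9957259114583333 [1.11207454 0.84396526 0.79030759]
stage 0.59 [374. 280. 154. 146.] 11221 [0.516 0.13  0.022]
motor 0.97 [374. 278. 155. 148.] 11132 [0.515 0.131 0.022]
dog 0.94 [374. 279. 155. 149.] 11302 [0.515 0.13  0.022]
block 0.72 [351. 269.  21.  48.] 979 [0.575 0.108 0.08 ]
jar 0.86 [287. 252.  20.  25.] 511 [ 0.619 -0.089  0.036]
coupling_center 0.53 [349. 352.  12.  24.] 214 [0.68  0.253 0.027]
driver 0.61 [297. 206.  59.   8.] 359 [ 0.45  -0.257  0.017]
top 0.99603515625 [ 0.48885543 -0.01227582  0.94065756]
stage 0.65 [300. 264. 233. 146.] 21106 [0.494 0.055 0.02 ]
motor 0.68 [298. 262. 228. 148.] 21012 [0.494 0.055 0.02 ]
dog 0.82 [298. 265. 231. 149.] 21050 [0.494 0.054 0.02 ]
roller 0.41 [300. 237.  11.  13.] 84 [0.543 0.055 0.101]
roller_lever 0.61 [299. 264. 229. 150.] 20988 [0.494 0.055 0.02 ]
block 0.9 [279. 224.  25.  25.] 537 [0.567 0.09  0.118]
jar 0.89 [381. 205.  27.  28.] 517 [ 0.61  -0.104  0.048]
coupling_center 0.64 [208. 176.  18.  12.] 171 [0.674 0.242 0.027]
driver 0.85 [465. 273.  36.  87.] 744 [ 0.445 -0.263  0.021]
wrist 0.9958138020833334 [ 0.22363284 -0.64196146  0.37404688]
{'time': 1.5, 'qpos': array([-1.48800319e+00,  2.86265258e-01,  1.57673031e+00,  4.12599639e-06,
        1.27859388e+00, -1.50007847e-01]), 'dq': array([ 0.00065528, -0.00120821, -0.00058573,  0.00090358,  0.00046647,
       -0.00173794]), 'joint_efforts': array([-1.71307209e-03, -4.05953014e+01, -2.92927104e+01, -2.24649657e-04,
        5.29634835e-04, -9.00007215e-07]), 'eef_pos': array([ 0.15574762, -0.65676015,  0.23133162]), 'tcp_rot': array([9.93233177e-01, 1.16137228e-01, 1.92064799e-06, 1.66628337e-06]), 'contact_force': array([0.28630829, 0.14596064, 0.43425846]), 'wrist_torque': array([0.01593153, 0.03206748, 0.01191968]), 'opening': 0.9985291397704931}
```

View images.

Run:
```python
import cv2
a=cv2.imread('pics/top0.png')[160:360,160:500];cv2.imwrite('pics/top0c.png',cv2.resize(a,(800,470),interpolation=cv2.INTER_CUBIC))
a=cv2.imread('pics/scene0.png')[180:380,260:480];cv2.imwrite('pics/scene0c.png',cv2.resize(a,(660,600),interpolation=cv2.INTER_CUBIC))
```

```text
(no output)
```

View pics/top0c.png

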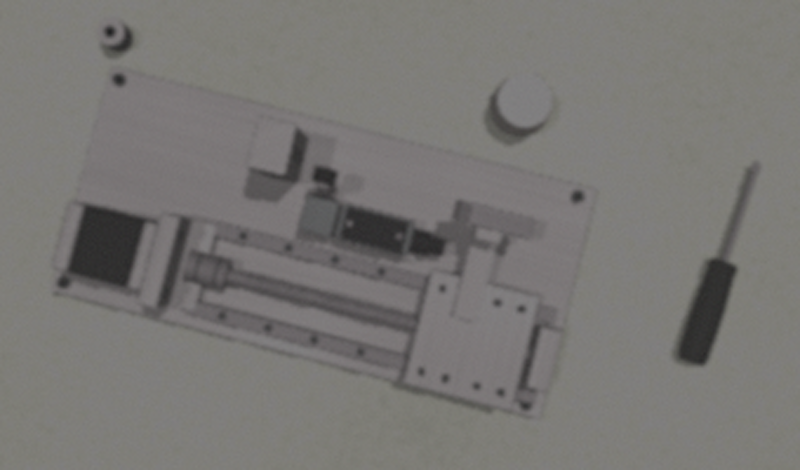

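View pics/scene0c.png

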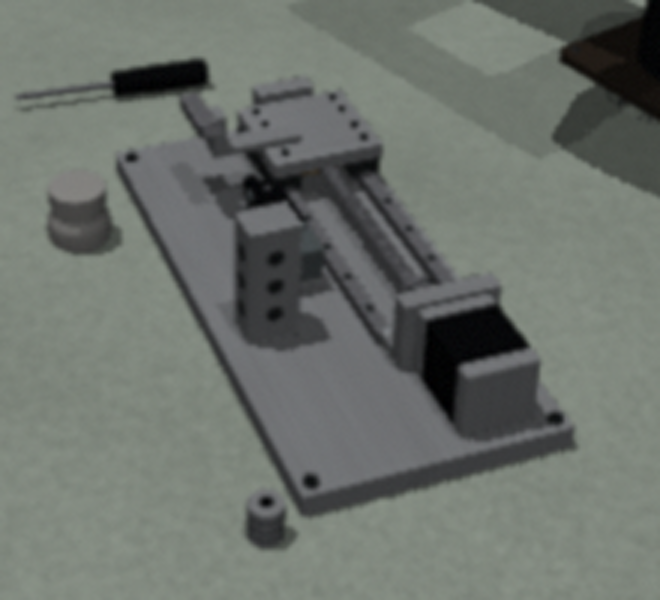

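Run:
```python
from h import *
c=cam('top');P=cloud(c)
m=(P[...,2]>0.012)&(P[...,2]<0.13)&(P[...,0]>0.35)&(P[...,0]<0.72)&(P[...,1]>-.22)&(P[...,1]<.33)
m=m.astype(np.uint8);n,l,s,_=cv2.connectedComponentsWithStats(m);k=1+np.argmax(s[1:,4]);
pts=P[(l==k)];print(s[k])
low=pts[pts[:,2]<0.028]
r=cv2.minAreaRect((low[:,:2]*1000).astype(np.float32));print(r,cv2.boxPoints(r))
t=pts[(pts[:,2]>0.112)];print('blocktop',len(t),np.median(t,0),cv2.minAreaRect((t[:,:2]*1000).astype(np.float32)))
t=pts[(pts[:,2]>0.09)&(pts[:,2]<.112)];
for x in np.round(t[::4],3): print(x,end='')
```

```text
[  182   188   232   149 21413]
((497.3279113769531, 63.64263916015625), (430.2015380859375, 200.48377990722656), 75.4682846069336) [[ 346.32068 -119.42453]
 [ 540.39075 -169.7291 ]
 [ 648.33514  246.70981]
 [ 454.26508  297.01437]]
blocktop 378 [0.5677388  0.09358187 0.11860664] ((568.53271484375, 94.34365844726562), (30.433460235595703, 40.039363861083984), 76.64724731445312)
[0.584 0.076 0.097][0.578 0.077 0.107][0.572 0.078 0.11 ][0.569 0.079 0.105][0.566 0.079 0.1  ][0.563 0.08  0.09 ][0.556 0.082 0.108][0.555 0.054 0.098][0.553 0.059 0.102][0.553 0.052 0.095][0.551 0.083 0.095][0.551 0.057 0.102][0.551 0.05  0.104][0.549 0.096 0.108][0.549 0.061 0.1  ][0.549 0.053 0.103][0.549 0.046 0.098][0.547 0.084 0.102][0.547 0.059 0.1  ][0.547 0.051 0.102][0.545 0.065 0.099][0.545 0.057 0.101][0.545 0.05  0.098][0.543 0.063 0.102][0.543 0.055 0.102][0.543 0.048 0.101][0.542 0.055 0.101][0.542 0.048 0.098][0.54  0.057 0.099][0.54  0.05  0.098][0.538 0.057 0.097][0.536 0.054 0.095][ 0.527 -0.051  0.098][ 0.525 -0.05   0.101][ 0.525 -0.058  0.097][ 0.523 -0.05   0.103][ 0.523 -0.058  0.096][
[... 1191 characters left out ...]
507 -0.063  0.097][ 0.507 -0.071  0.098][ 0.507 -0.078  0.097][ 0.507 -0.085  0.096][ 0.507 -0.092  0.097][ 0.507 -0.1    0.097][ 0.505 -0.063  0.097][ 0.505 -0.071  0.096][ 0.505 -0.078  0.099][ 0.505 -0.085  0.096][ 0.505 -0.092  0.098][ 0.505 -0.1    0.098][ 0.503 -0.063  0.095][ 0.503 -0.071  0.094][ 0.503 -0.078  0.096][ 0.503 -0.087  0.098][ 0.503 -0.094  0.098][ 0.503 -0.102  0.098][ 0.501 -0.063  0.095][ 0.501 -0.071  0.096][ 0.501 -0.078  0.097][ 0.501 -0.091  0.094][ 0.501 -0.098  0.099][ 0.5   -0.062  0.095][ 0.499 -0.069  0.095][ 0.499 -0.076  0.095][ 0.499 -0.096  0.097][ 0.499 -0.103  0.098][ 0.498 -0.069  0.095][ 0.498 -0.076  0.095][ 0.496 -0.073  0.094][ 0.496 -0.08   0.096]
```

Call:
jog_arm:
  commands: "0.04 0.03 0.01 0 0 0.07; 0.08 0.07 0.02 0 0 0.14; 0.12 0.11 0.03 0 0 0.21; 0.16 0.155 0.04 0 0 0.28; 0.20 0.20 0.04 0 0 0.36; 0.24 0.25 0.04 0 0 0.44; 0.27 0.30 0.04 0 0 0.52; 0.30 0.35 0.04 0 0 0.6; 0.33 0.40 0.04 0 0 0.68; 0.35 0.455 0.04 0 0 0.76; 0.37 0.51 0.04 0 0 0.84; 0.385 0.57 0.04 0 0 0.92; 0.40 0.63 0.04 0 0 1.0; 0.408 0.69 0.04 0 0 1.07; 0.4125 0.751 0.04 0 0 1.106; 0.4125 0.751 0.04 0 0 1.106; 0.4125 0.751 0.04 0 0 1.106"
  gripper: 75

```text
time: 3.68
eef_pos: [0.5682, 0.0941, 0.2713]
tcp_rot: [0.784, 0.621, -0.0, 0.0]
contact_force: [-0.4, 0.5, 0.1]
opening: 0.745
```

Run:
```python
from h import *
c=cam('wrist','w1.png');P=cloud(c);s=get_state();print(s['time'],s['eef_pos'],s['tcp_rot'],-np.array(c['R']).T@c['t'])
for q in ['block','roller']:
  for r in cut_out('wrist',q)[:2]:
    m=r['pixels'];p=P[m];p=p[p[:,2]>.09];print(q,r['conf'],r['box'])
    if len(p):print(np.median(p,0),cv2.minAreaRect((p[:,:2]*1000).astype(np.float32)), len(p))
    t=p[abs(p[:,2]-.12)<.006]
    if len(t)>50:print('top',np.median(t,0),cv2.minAreaRect((t[:,:2]*1000).astype(np.float32)), len(t))
```

```text
3.725 [0.56825488 0.09340751 0.27131319] [ 7.84447891e-01  6.20194688e-01 -1.52612341e-04  1.76488417e-04] [0.58402916 0.16097967 0.4139771 ]
block 0.78 [316.8, 212.9, 44.9, 51.8]
[0.56857057 0.09689182 0.11989222] ((573.6176147460938, 120.38411712646484), (83.7594223022461, 39.48119354248047), 77.77266693115234) 1929
top [0.5680376  0.09484475 0.12001279] ((567.90087890625, 94.21427154541016), (29.73579216003418, 39.79570770263672), 76.34750366210938) 1697
roller 0.84 [304.4, 254.2, 18.9, 32.0]
[0.54611229 0.05771116 0.10212525] ((559.4299926757812, 105.51873779296875), (120.14179229736328, 17.031816482543945), 74.14952850341797) 326
```

View pics/w1.png

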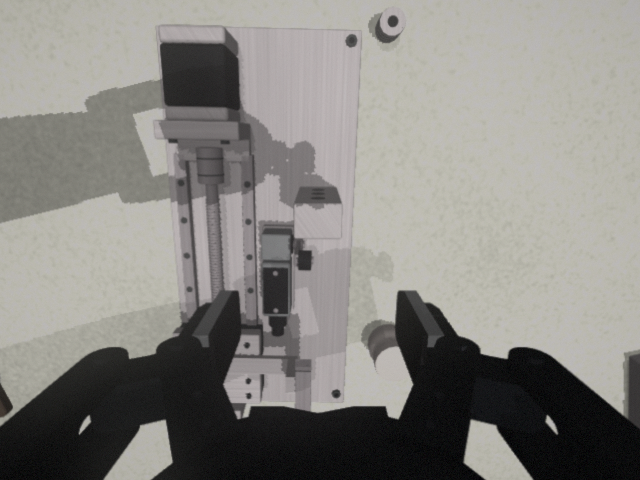

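Call:
jog_arm:
  commands: "0 0 -0.05 0 0 0; 0 0 -0.1 0 0 0; 0 0 -0.14 0 0 0; 0 0 -0.17 0 0 0; 0 0 -0.189 0 0 0; 0 0 -0.189 0 0 0; 0 0 -0.189 0 0 0"

```text
time: 4.7
eef_pos: [0.5695, 0.0939, 0.0838]
tcp_rot: [0.784, 0.62, 0.001, 0.001]
contact_force: [-0.1, -0.1, -0.8]
opening: 0.751
```

Call:
jog_arm:
  commands: "0 0 0 0 0 0; 0 0 0 0 0 0; 0 0 0 0 0 0; 0 0 0 0 0 0; 0 0 0 0 0 0"
  gripper: 0
  grip_force: 60

```text
time: 5.32
eef_pos: [0.5692, 0.0943, 0.0841]
tcp_rot: [0.784, 0.621, 0.001, 0.001]
contact_force: [-1.5, -0.8, 5.6]
opening: 0.464
```

Call:
jog_arm:
  commands: "0 0 0 0 0 0; 0 0 0.005 0 0 0; 0 0 0.015 0 0 0; 0 0 0.03 0 0 0; 0 0 0.05 0 0 0; 0 0 0.05 0 0 0; 0 0 0.05 0 0 0"

```text
time: 6.2
eef_pos: [0.5682, 0.0942, 0.1325]
tcp_rot: [0.784, 0.621, 0.0, 0.0]
contact_force: [0.7, -0.2, -2.7]
opening: 0.458
```

Run:
```python
from h import *
c=cam('scene','s2.png')
s=get_state();print(s['time'],s['eef_pos'],s['contact_force'],s['opening'])
a=cv2.imread('pics/s2.png')[150:380,230:480];cv2.imwrite('pics/s2c.png',cv2.resize(a,(652,600),interpolation=cv2.INTER_CUBIC))
```

```text
6.25 [0.56776671 0.09421643 0.13184479] [-0.37915297  0.77177928 -4.07088625] 0.46112556256769716
```

View pics/s2c.png

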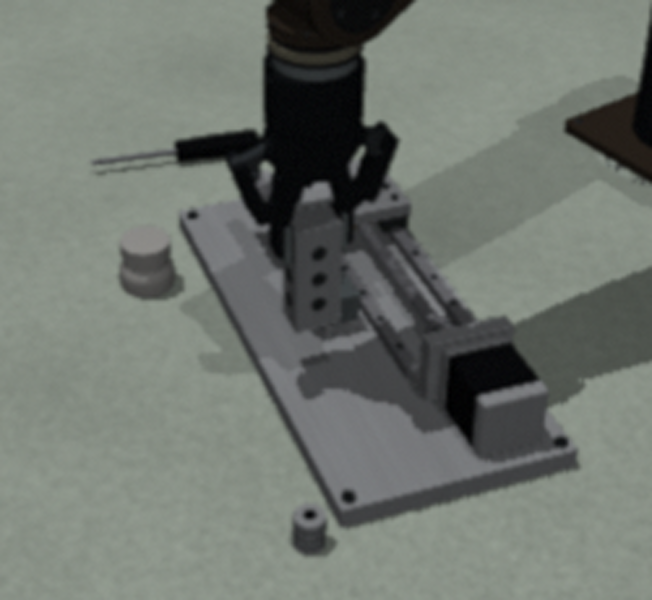

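Call:
jog_arm:
  commands: "0.02 -0.003 0 0 0 0; 0.045 -0.008 0 0 0 0; 0.07 -0.012 0 0 0 0; 0.088 -0.015 0 0 0 0; 0.093 -0.016 0 0 0 0; 0.093 -0.016 -0.015 0 0 0; 0.093 -0.016 -0.035 0 0 0; 0.093 -0.016 -0.05 0 0 0; 0.093 -0.016 -0.06 0 0 0; 0.093 -0.016 -0.063 0 0 0; 0.093 -0.016 -0.063 0 0 0; 0.093 -0.016 -0.063 0 0 0"

```text
time: 7.75
eef_pos: [0.6619, 0.0782, 0.0703]
tcp_rot: [0.784, 0.621, 0.001, 0.001]
contact_force: [-0.5, 0.0, -2.1]
opening: 0.463
```

Run:
```python
from h import *
c=cam('scene','s3.png');P=cloud(c)
s=get_state();print(s['time'],s['eef_pos'],s['contact_force'],s['opening'])
r=cut_out('scene','block')
for q in r[:1]:
  p=P[q['pixels']];print(q['conf'],q['box'],np.percentile(p,[2,50,98],axis=0))
a=cv2.imread('pics/s3.png')[150:380,230:480];cv2.imwrite('pics/s3c.png',cv2.resize(a,(652,600),interpolation=cv2.INTER_CUBIC))
```

```text
7.8 [0.6618982  0.0782086  0.07030099] [-0.94616884 -0.48242264 -3.55563122] 0.4601536556972361
0.65 [308.6, 286.6, 23.1, 49.2] [[0.64523759 0.06750632 0.01102975]
 [0.66651048 0.09316889 0.06775251]
 [0.68460663 0.10032007 0.10889644]]
```

View pics/s3c.png

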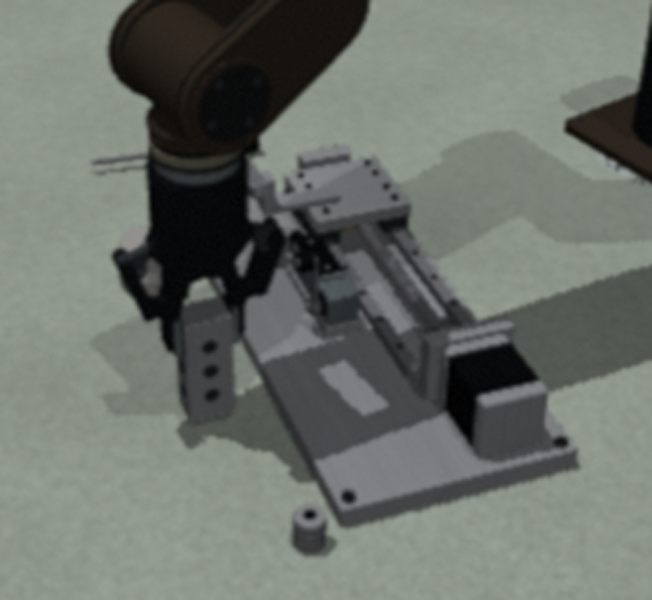

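Call:
jog_arm:
  commands: "0 0 -0.002 0 0 0; 0 0 -0.004 0 0 0; 0 0 -0.005 0 0 0; 0 0 -0.006 0 0 0; 0 0 -0.006 0 0 0"

```text
time: 8.48
eef_pos: [0.6612, 0.0783, 0.0642]
tcp_rot: [0.784, 0.621, -0.0, -0.0]
contact_force: [-2.5, -0.8, 3.2]
opening: 0.467
```

Call:
jog_arm:
  commands: "0 0 0 0 0 0; 0 0 0 0 0 0; 0 0 0 0 0 0; 0 0 0 0 0 0; 0 0 0 0 0 0; 0 0 0 0 0 0"
  gripper: 78

```text
time: 9.22
eef_pos: [0.6613, 0.0782, 0.0633]
tcp_rot: [0.784, 0.62, 0.0, 0.0]
contact_force: [0.7, 0.7, -0.4]
opening: 0.78
```

Call:
jog_arm:
  commands: "0 0 0.02 0 0 0; 0 0 0.06 0 0 0; 0 0 0.11 0 0 0; 0 0 0.16 0 0 0; 0 0 0.18 0 0 0; 0 0 0.18 0 0 0"

```text
time: 9.98
eef_pos: [0.6621, 0.0782, 0.2458]
tcp_rot: [0.784, 0.621, 0.002, 0.001]
contact_force: [-0.4, 0.0, -0.3]
opening: 0.782
```

Run:
```python
from h import *
c=cam('scene','s4.png');P=cloud(c)
s=get_state();print(s['time'],s['eef_pos'],s['contact_force'],s['opening'])
r=cut_out('scene','block')
for q in r[:1]:
  p=P[q['pixels']];print(q['conf'],q['box'],np.percentile(p,[2,50,98],axis=0))
a=cv2.imread('pics/s4.png')[150:380,230:480];cv2.imwrite('pics/s4c.png',cv2.resize(a,(652,600),interpolation=cv2.INTER_CUBIC))
c=cam('wrist','w4.png');P=cloud(c)
r=cut_out('wrist','block')
for q in r[:1]:
  p=P[q['pixels']];p=p[abs(p[:,2]-.1)<.006];print(len(p),np.median(p,0),cv2.minAreaRect((p[:,:2]*1000).astype(np.float32)))
for r in cut_out('wrist','roller')[:2]:
  p=P[r['pixels']]; p=p[p[:,2]>.085];print('roller',r['conf'],r['box'],np.median(p,0))
```

```text
10.025 [0.66091571 0.07823844 0.24289959] [-0.59631798 -0.67454184 -0.91078544] 0.7825672520291311
0.84 [310.6, 291.4, 23.8, 45.1] [[0.64622863 0.06524189 0.00309756]
 [0.66796422 0.09289329 0.06082268]
 [0.68373108 0.10031215 0.10209308]]
1851 [0.66088507 0.07841656 0.10001099] ((660.5204467773438, 77.76557922363281), (30.359703063964844, 39.69520568847656), 76.4266128540039)
roller 0.84 [194.7, 268.0, 25.7, 40.0] [0.54874827 0.05721608 0.10129275]
```

View pics/s4c.png

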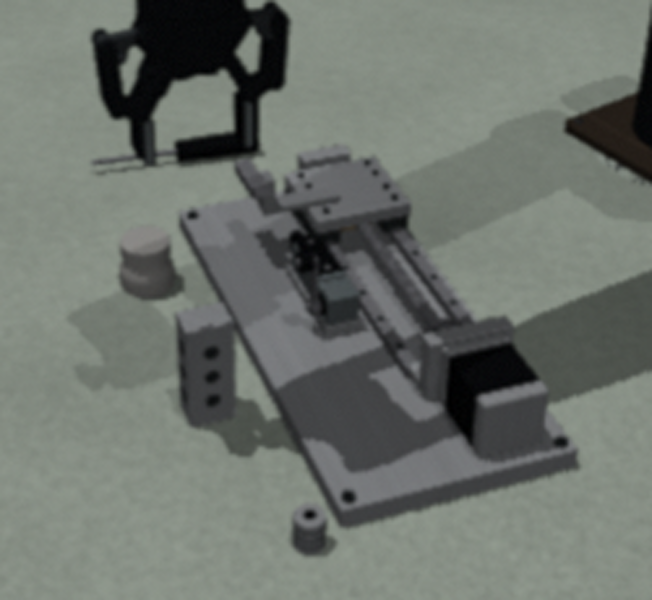

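View pics/w4.png

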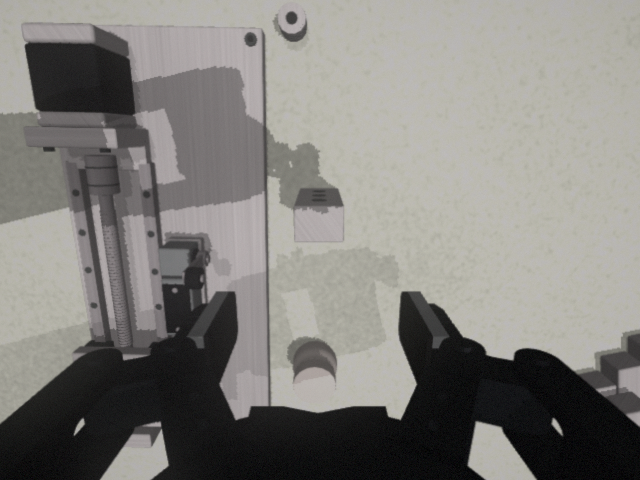

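Call:
jog_arm:
  commands: "-0.03 -0.018 0 0 0 0; -0.07 -0.04 0 0 0 0; -0.105 -0.063 0 0 0 0; -0.1146 -0.0684 0 0 0 0; -0.1146 -0.0684 -0.04 0 0 0; -0.1146 -0.0684 -0.09 0 0 0; -0.1146 -0.0684 -0.13 0 0 0; -0.1146 -0.0684 -0.155 0 0 0; -0.1146 -0.0684 -0.164 0 0 0; -0.1146 -0.0684 -0.164 0 0 0; -0.1146 -0.0684 -0.164 0 0 0"
  gripper: 0

```text
time: 11.6
eef_pos: [0.5479, 0.0098, 0.0807]
tcp_rot: [0.784, 0.621, 0.001, 0.001]
contact_force: [-0.4, 0.1, 0.9]
opening: 0.0
```

Run:
```python
from h import *
s=get_state();print(s['time'],s['eef_pos'],s['contact_force'],s['opening'])
c=cam('wrist','w5.png');P=cloud(c)
for r in cut_out('wrist','roller')[:2]:
  p=P[r['pixels']]; p=p[p[:,2]>.085];print('roller',r['conf'],r['box'],np.median(p,0),np.percentile(p,[3,97],axis=0))
c=cam('scene','s5.png')
a=cv2.imread('pics/s5.png')[150:380,230:480];cv2.imwrite('pics/s5c.png',cv2.resize(a,(652,600),interpolation=cv2.INTER_CUBIC))
```

```text
11.6 [0.54785863 0.00975945 0.08070728] [-0.36007723  0.11079189  0.92651698] 0.00048608019680255766
roller 0.68 [281.1, 200.8, 52.5, 63.9] [0.54645281 0.05671629 0.10231518] [[0.5374969  0.04791336 0.09549624]
 [0.55373433 0.06406561 0.10499598]]
roller 0.47 [199.3, 214.6, 398.6, 427.6] [0.54761011 0.05779142 0.10318729] [[0.53291094 0.02725211 0.09540177]
 [0.563374   0.07657637 0.22342857]]
```

View pics/w5.png

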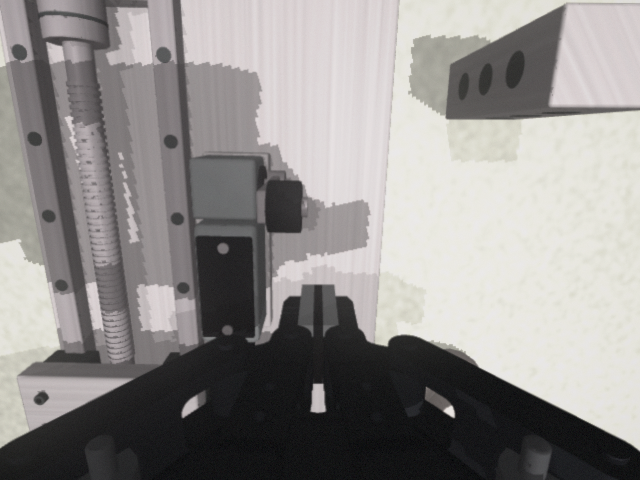

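View pics/s5c.png

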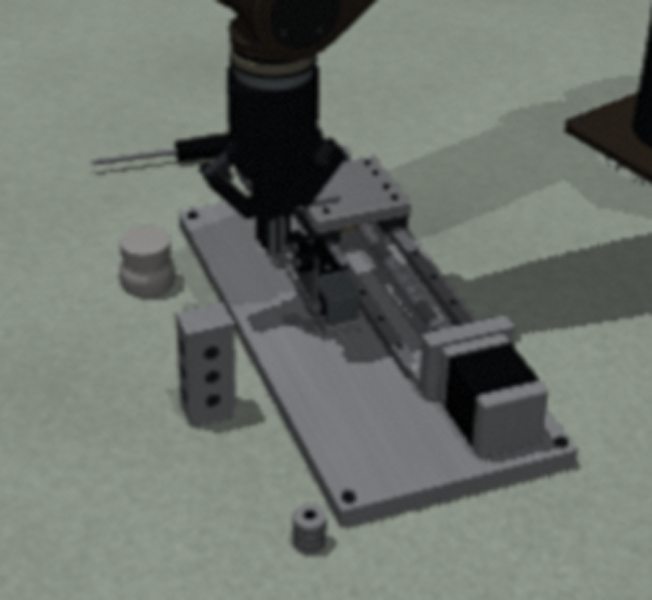

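Call:
jog_arm:
  commands: "-0.002 0.006 0 0 0 0; 0.0 0.013 0 0 0 0; 0.002 0.020 0 0 0 0; 0.002 0.020 0 0 0 0; 0.003 0.024 0 0 0 0; 0.0035 0.027 0 0 0 0; 0.0035 0.027 0 0 0 0; 0.0035 0.027 0 0 0 0"

```text
time: 12.75
eef_pos: [0.5503, 0.0364, 0.0795]
tcp_rot: [0.784, 0.62, -0.0, 0.0]
contact_force: [-0.5, -2.3, 0.8]
opening: -0.001
```

Run:
```python
from h import *
for i in range(3):
  c=cam('wrist','w6.png' if i==0 else None);s=get_state();print(s['time'],s['eef_pos'],s['contact_force'])
```

```text
12.8 [0.55027781 0.03646267 0.07947275] [-0.92178296 -3.06526953  1.2472883 ]
12.85 [0.5502787  0.03645931 0.07948556] [-1.36877933 -2.68530643  1.67758446]
12.9 [0.55028152 0.03649218 0.07947654] [-0.04996884 -2.93454994  1.7053573 ]
```

View pics/w6.png

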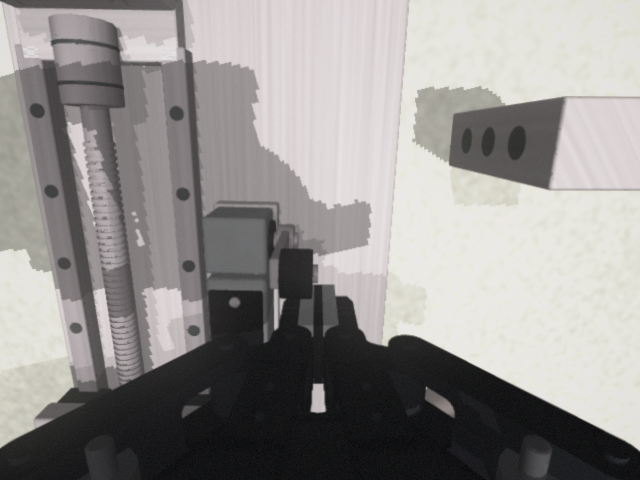

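Call:
jog_arm:
  commands: "0.001 0.004 0 0 0 0; 0.002 0.008 0 0 0 0; 0.003 0.012 0 0 0 0; 0.004 0.016 0 0 0 0; 0.005 0.020 0 0 0 0; 0.006 0.0235 0 0 0 0; 0.006 0.0235 0 0 0 0; 0.006 0.0235 0 0 0 0"

```text
time: 13.9
eef_pos: [0.5558, 0.0589, 0.0777]
tcp_rot: [0.784, 0.621, -0.001, 0.001]
contact_force: [2.4, -10.0, -3.7]
opening: 0.001
```

Run:
```python
from h import *
for i in range(4):
  c=cam('wrist','w7.png' if i==0 else None);s=get_state();print(s['time'],s['eef_pos'],s['contact_force'])
P=cloud(c)
for r in cut_out('wrist','roller')[:2]:
  p=P[r['pixels']]; p=p[(p[:,2]>.07)&(p[:,2]<.11)];print('roller',r['conf'],r['box'],np.median(p,0),np.percentile(p,[3,97],axis=0))
for n in ['scene','top']:
  c=cam(n,n+'7.png');P=cloud(c)
  for r in cut_out(n,'roller')[:2]:
    p=P[r['pixels']];print(n,r['conf'],r['box'],np.median(p,0))
```

```text
13.95 [0.55576885 0.05889603 0.07769848] [  1.28349587 -10.04401973  -4.33052895]
14.0 [0.55579214 0.05890928 0.07772112] [ 0.97969012 -8.52061484 -4.10033914]
14.05 [0.55578065 0.05890199 0.07769765] [ 2.21418624 -8.58353817 -4.5800014 ]
14.1 [0.5557779  0.05889244 0.07768682] [ 1.68162278 -9.37430706 -3.99988771]
roller 0.69 [295.9, 271.5, 48.5, 54.6] [0.55262612 0.08135285 0.09567745] [[0.54347356 0.07192556 0.08755022]
 [0.55983753 0.08814509 0.09846288]]
```

View pics/w7.png

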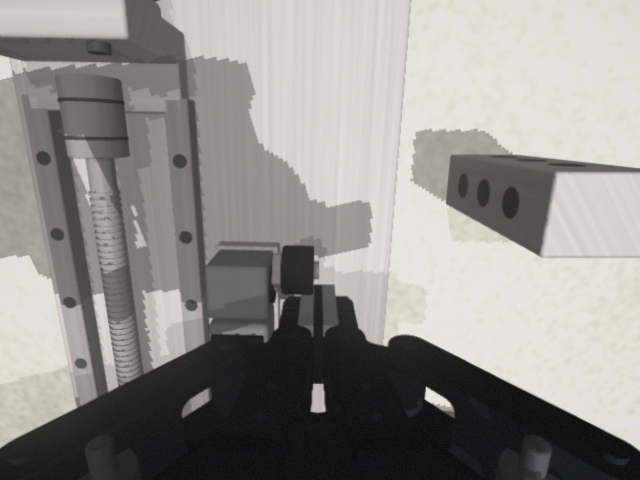

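Call:
jog_arm:
  commands: "0.0005 0.0018 0 0 0 0; 0.001 0.0035 0 0 0 0; 0.001 0.0035 0 0 0 0; 0.001 0.0035 0 0 0 0; 0.001 0.0035 0 0 0 0"

```text
time: 14.98
eef_pos: [0.5564, 0.0615, 0.0769]
tcp_rot: [0.784, 0.621, -0.002, 0.002]
contact_force: [1.9, -11.7, -7.2]
opening: 0.001
```

Run:
```python
from h import *
for i in range(4):
  c=cam('wrist','w8.png' if i==0 else None);s=get_state();print(s['time'],s['eef_pos'],s['contact_force'])
  P=cloud(c)
  for r in cut_out('wrist','roller')[:1]:
    p=P[r['pixels']]; p=p[(p[:,2]>.07)&(p[:,2]<.11)];print('roller',r['conf'],r['box'],np.median(p,0),np.percentile(p,[3,97],axis=0).round(4).tolist())
c=cam('scene','s8.png');P=cloud(c)
for n in ['block','jar','coupling_center','driver']:
  for q in cut_out('scene',n)[:1]:
    p=P[q['pixels']];print(n,q['conf'],q['box'],np.percentile(p,[2,50,98],axis=0).round(3).tolist())
a=cv2.imread('pics/s8.png')[150:380,230:480];cv2.imwrite('pics/s8c.png',cv2.resize(a,(652,600),interpolation=cv2.INTER_CUBIC))
```

```text
15.025 [0.55635708 0.06150561 0.07686059] [  2.88134649 -11.182491    -7.64022426]
roller 0.72 [295.6, 273.4, 50.9, 59.1] [0.55311934 0.08369381 0.09405217] [[0.5438, 0.0741, 0.0861], [0.5604, 0.0906, 0.097]]
15.125 [0.55635194 0.06152644 0.07684107] [  2.8919782  -11.33213815  -7.16048057]
roller 0.67 [297.4, 272.8, 45.9, 55.6] [0.55322512 0.08370888 0.09405347] [[0.5439, 0.0743, 0.0861], [0.5605, 0.0906, 0.0969]]
15.225 [0.55633291 0.06151736 0.07682315] [  2.98912939 -12.34906071  -6.88776352]
roller 0.87 [295.9, 273.4, 48.6, 63.7] [0.55311486 0.08363691 0.0938949 ] [[0.5438, 0.0738, 0.0859], [0.5604, 0.0906, 0.0969]]
15.325 [0.55633268 0.06151138 0.07683168] [  2.34752519 -11.91866633  -7.00661296]
roller 0.87 [295.0, 273.5, 47.7, 63.2] [0.55304705 0.08370464 0.09415832] [[0.5438, 0.0744, 0.0862], [0.5603, 0.0907, 0.0968]]
block 0.77 [307.8, 288.6, 22.5, 47.3] [[0.645, 0.064, 0.004], [0.667, 0.093, 0.062], [0.683, 0.1, 0.102]]
jar 0.65 [286.2, 248.6, 22.7, 27.6] [[0.594, -0.124, 0.002], [0.619, -0.09, 0.036], [0.638, -0.078, 0.053]]
coupling_center 0.8 [347.5, 353.2, 13.7, 22.4] [[0.667, 0.237, 0.003], [0.681, 0.253, 0.027], [0.689, 0.26, 0.033]]
driver 0.9 [310.6, 205.7, 26.1, 9.5] [[0.409, -0.271, 0.009], [0.446, -0.253, 0.02], [0.481, -0.236, 0.028]]
```

View pics/s8c.png

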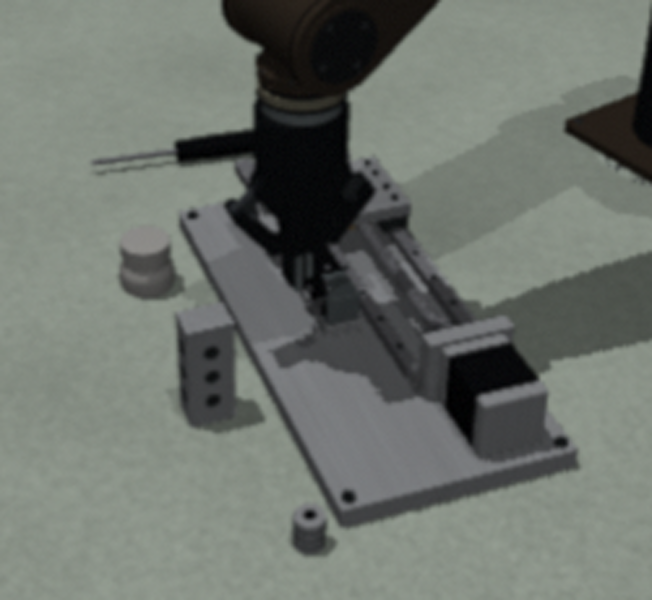

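View pics/w8.png

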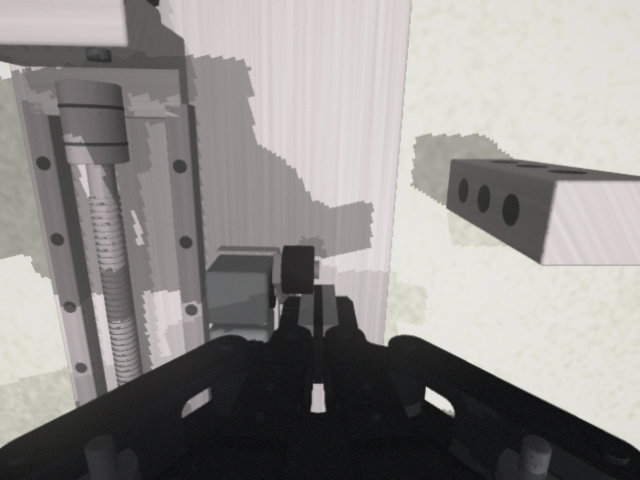

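```bash
python3 -c "
from plant import ctrl;print(ctrl.sign_off())"
```

```text
the job is handed in; nothing more can be done
None
```

The setting block now stands upright on the bench, let go, and the gripper is holding the roller lever at about 34 degrees towards the motor. I handed the job in at about 15.6 s of the 51 s allowed.

- **Block:** I lifted it from above and set it down about 105 mm on the +x side of the pivot and 50 mm towards the motor. After letting go, the cameras showed its top level at 100 mm, clear of the plate. It had not moved by the last picture.
- **Lever:** I pushed the roller from the -y side with the closed fingers. From the wrist camera, the roller had moved 27.8 mm sideways and dropped 8.3 mm. Both give about 0.585 rad (34 degrees), and it held steady over the last readings.
- **Bystanders:** the jar, coupling and screwdriver showed no measurable movement. The screwdriver was partly hidden in the last view.
- **Did not match:** the sideways push read about 12 N, with about 7 N downward on the tool, against the 7 N you gave for 35 degrees. I think it is friction between the roller and the fingers, but did not confirm that. It stayed well below the force limits, and the measured angle does not depend on it.
- **Not seen:** the scene and top cameras did not find the roller while it was being held, so the angle rests on the wrist camera alone.

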